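# Unlock the studio's dial lock from its bench bracket and hold it up

### The job

Turn the lock's dial, feeling its clicks, until the line on the dial points at the open mark beside the shackle; then pull the shackle up out of the bracket's eye, draw the open lock sideways out from under the eye tab, and lift it up to show it. Finish while still holding the lock in the gripper, roughly level, about a hand's breadth (100 mm) above the bracket, with its shackle open and nothing else carrying it. Leave the jar, the glass bin and the nippers where they are.

Things in the scene. Friction and masses are not known exactly. Their poses are not given: they have to be found in the camera images.
- lock: The combination lock: a loose bright steel box 130 (x) x 60 (y) x 36 (z) mm lying flat on the bracket's base plate, about 0.65 kg in all. Origin: centre of its underside, z up, +x from the dial end to the shackle end. The dial's axis is at x = -40, y = 0; the shackle stands at x = +35; a short raised white bar on the top at x = -6, y = 0, between dial and shackle, is the open mark. It leaves along its own -y.
- knob_grip (a point): Grip point of the dial: on the axis of the round black upright knob, 36 mm diameter, whose solid part stands from 4 to 34 mm above the lock's top, over a skirt 49 mm wide and 4 mm thick; the point is 26 mm above the lock's top. Its x axis is the way the white line on the knob's top points.
- dial (a joint): Angle of the dial: 0 when its line points at the open mark (along the lock's +x), positive anticlockwise from above, from -3.1 to 3.1 rad. It starts between 1.0 and 2.5. Ten clicks per turn (every 36 degrees, one of them at 0) hold it by a light detent of about 0.1 N m and centre it when let go. The shackle is free only within about 7 degrees of 0, otherwise it is blocked.
- shackle (a joint): How far the shackle has slid up out of the lock: 0 shut, 0.032 m at its upper stop; it cannot come off. Friction about 1.6 N, and it stays where it is left. Its free leg is clear of the eye from 0.023 on. Pulled on beyond the stop, it lifts the lock itself.
- crown (a point): Middle of the shackle's flat aluminium top bar: 10 mm thick (lock's x), 28 mm long (lock's y), 14 mm high, gripped across its 10 mm. Round 10 mm legs at lock y = -18 (long, stays in) and +18 (free leg, through the eye). Shut, the point is 54 mm above the lock's top. 28 mm are clear between bar and eye tab. The lock's centre of mass lies about 10 to 20 mm dialwards of the bar.
- eye (a point): Top centre of the eye: an 18 mm hole in a fixed steel tab 5 mm thick, underside 14 mm above the lying lock's top. The tab comes from a post at the lock's +y side and ends 15 mm past the hole towards -y: draw the lock 27 mm or more along its -y before lifting it away, best hanging from the open shackle a few mm (under 14) off the plate; dragged on the plate it can tip and jam.
- bracket: The anchor bracket, fixed to the bench: dark steel base plate 180 x 170 mm, 12 mm thick, origin under the middle of the lock's place, axes as those of the lock at the start. Two rails, 8 mm high above the plate, run along y at both ends of the lock with 2.5 mm of play and keep it from turning; the -y side is open.
- frit_jar: A clear jar with white lid, 72 mm diameter, 110 mm high, off to the left; bystander. Origin under its centre.
- glass_bin: An open clear plastic bin of glass pieces, 120 x 160 x 55 mm, off to the right; bystander. Origin under its centre.
- nippers: Wheeled glass nippers with two red handles, 170 mm long, 20 mm high, lying flat beyond the lock; bystander. Origin near its pivot.
Not all that is in view belongs to the job. What is shaped like the lock but blue is not meant.

How it is judged:
By the outcome, as a careful person would: the job done as asked, in the order asked, and still so for the second after the job is handed in, while the arm keeps its last pose, push and grip.
It also fails if it takes over 61 s, if anything falls off the work surface, if the arm or the gripper's body presses on something with over 40 N, if the wrist force passes 120 N, or if a joint passes its speed limit or range.

### The arm

A 6-joint arm with a two-finger parallel gripper is mounted at the origin on the work surface. World frame = base frame: x ahead of the robot, y to its left, z up, the work surface at z = 0. Lengths are in m, angles in rad, forces in N, time in s.
With the tool pointing down it reaches from about 0.3 to 0.875 m from the base axis. Payload 6.4 kg.
Tool frame: the origin (TCP) lies midway between the tips of the shut fingers; the grasp point (between the pads) lies 19 mm behind it (grasp_offset is the distance from the TCP to the grasp point, in m); z points along the fingers, y is the line along which they close (so a half turn about z gives the same grasp; the last joint's range is limited). The gripper opens to 85 mm and grips with 20 to 120 N. Pads are 22 mm wide; open, the fingers measure 114 mm over their backs; the gripper's body (76 mm by 85 mm) begins 54 mm behind the grasp point. The pads swing forward as they close: fully open they stand 13 mm farther back than shut.
Start: joints at [0.898, 0.181, 1.607, -0, 1.354, -0.206], TCP at [0.259, 0.514, 0.231] pointing down, gripper open.
Joint ranges: [-2.99, 2.99], [-0.89, 2.07], [0.3, 2.58], [-1.14, 4.28], [0, 2.63], [-3.12, 3.12]. Speed limits (rad/s): [2.57, 2.57, 3.01, 3.14, 3.14, 3.14].

### API

Orientations are given as a unit quaternion [w, x, y, z].
In Python, from bench import * gives the robot as it stands. The module is installed in compiled form; this text tells all that it offers.
- The arm moves only by the tool servo_tool, never from a script. Its argument "commands" is text: rows parted by semicolons, each of 7 numbers parted by spaces: the turn, a rotation vector about the tool's x, y, z in rad, then the shift along the tool's x, y, z in mm, then the opening, from 0 (shut) to 1 (fully open). In form: wx wy wz dx dy dz claw; .... A call has 1 to 5 rows; each row shifts and turns the commanded pose from where the row before left it, along the tool's axes as they then stand; what a row does not reach is not made up. A row lasts 1/8 s, in which the tool goes at most 62.5 mm and 10.7 degrees, less where a joint would pass 70% of its speed; a pose out of reach is approached as far as the arm can. A call with a gripper value outside its range is refused whole. The fingers move at their own pace and stop on an object; the grip force is fixed at half the most. Time passes only in rows, so rows that do not move let the fingers close. It gives the time, the measured TCP pose, the force, the opening and the grip force at its end, in the units of the state.
- get_obs(): the state, without advancing time (a new reading comes with each control period).
- camera(name): name is "side" or "top"; returns the picture (420x560x3 uint8, blue, green, red); there is no depth.
- calibration(name): a dict with "fx", "fy", "cx", "cy" (pixels), "R" (3x3) and "t" (3): a world point X has camera coordinates R X + t. Camera axes: x right, y down, z forward; pixel columns grow to the right and rows downward; lengths in m; the calibration is good to about 2 mm. A picture is of the moment at which its call begins. calibration takes no time and is no camera call.
- hand_in(): hands the job in; it is judged then, once.
The state is a dict: "time_s": time; "q": joint angles; "dq": joint speeds; "joint_efforts": joint torques, N m; "eef_pos": TCP position; "eef_rot": TCP orientation; "wrist_force": force on the tool from outside, world axes, zero at the start; "torque": the same for the moment, N m; "opening": opening from 0.0 (shut) to 1.0 (fully open); "grasp_force": force on a finger pad.
Only numpy, scipy, OpenCV 4.12 (cv2) and the standard library are available. Lean on these libraries where they do the work, as an engineer would, in place of code of your own. Each camera call takes 0.05 s, during which the arm holds its last target. There are 200 camera calls.

## Working session

There is one attempt and no reset: what is moved stays moved. The work goes in short steps, Python scripts to look and compute and a tool call to move; the robot and the scene stay as the last step left them, time stands still between calls to the robot, and variables do not carry over. Pictures are saved under pics/ and viewed, at most 10 in all, crops included, and the job is handed in when it is done.

Besides the shell and the picture viewer there is one more tool, called after "Emit:" by a JSON object that holds its "name" and its "arguments", one argument or row to a line. servo_tool: Moves the arm, as the interface text tells. Its arguments: {"type":"object","properties":{"commands":{"type":"string"}},"required":["commands"]}

```bash
mkdir -p pics; python3 - <<'E'
from bench import *
import cv2,numpy as np
for n in("top","side"):
    cv2.imwrite(f"pics/{n}0.png",camera(n)); c=calibration(n)
    print(n,c["fx"],c["cx"],c["cy"],np.round(-c["R"].T@c["t"],3),np.round(c["R"],3).tolist())
o=get_obs();print(o)
E
```

```text
top 436.8220688407524 276.02302615447076 212.83551130321302 [ 0.537 -0.     1.08 ] [[-0.021, -1.0, 0.014], [-0.997, 0.02, -0.069], [0.069, -0.015, -0.998]]
side 408.0672523087909 271.88915162812435 214.49585012787134 [0.382 0.627 0.912] [[-0.946, -0.324, -0.011], [-0.242, 0.729, -0.641], [0.215, -0.603, -0.768]]
{'time_s': 0.1, 'q': array([ 8.97708617e-01,  1.81489728e-01,  1.60792103e+00, -1.46549435e-05,
        1.35381906e+00, -2.06329587e-01]), 'dq': array([-0.00021409, -0.00201947, -0.00200783, -0.00024977,  0.00164072,
        0.00198697]), 'joint_efforts': array([-3.58409770e-04, -4.45873260e+01, -3.52243853e+01, -3.26467734e-04,
        4.03497615e-03, -3.08663346e-05]), 'eef_pos': array([0.2584242 , 0.51308276, 0.23045504]), 'eef_rot': array([-3.41977012e-04,  2.31264676e-01,  9.72890528e-01, -7.43760933e-04]), 'wrist_force': array([ 0.10060115, -0.27054645,  0.18348745]), 'torque': array([-0.05108798,  0.0248945 ,  0.02717981]), 'grasp_force': 0.0, 'opening': 1.0042699023901185}
```

View pics/top0.png

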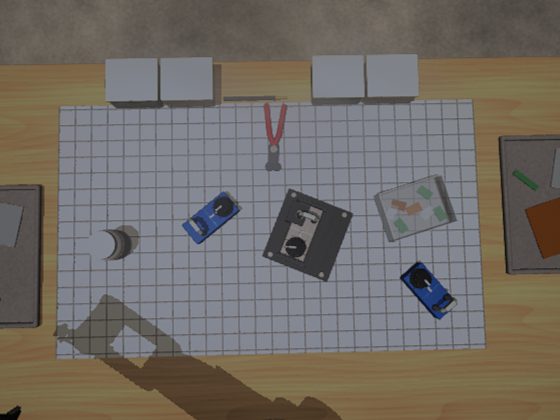

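View pics/side0.png

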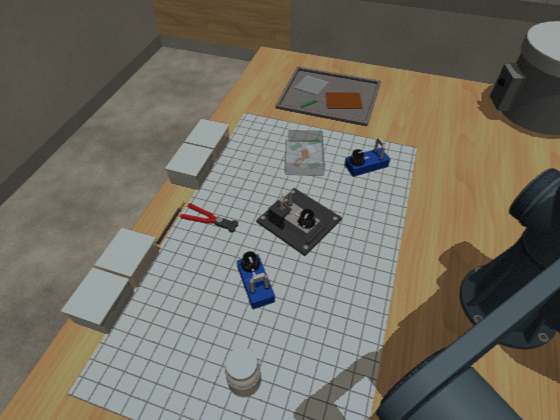

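The thing wanted is the bright steel lock on the dark bracket, at top (302,232) and side (297,218). Two blue look-alikes are at top (212,217) and (429,290), side (256,278) and (367,160), and I reject both by colour. Next is one close crop to check this.

```bash
python3 - <<'E'
import cv2,numpy as np
a=cv2.imread("pics/top0.png")[185:285,258:358];b=cv2.imread("pics/side0.png")[175:255,250:350]
a=cv2.resize(a,(400,400),interpolation=cv2.INTER_CUBIC);b=cv2.resize(b,(400,320),interpolation=cv2.INTER_CUBIC)
b=cv2.copyMakeBorder(b,0,80,0,0,cv2.BORDER_CONSTANT)
cv2.imwrite("pics/crop.png",np.clip(np.hstack([a,b])*1.5,0,255))
E
```

```text
[ WARN:0@0.042] global loadsave.cpp:1063 imwrite_ Unsupported depth image for selected encoder is fallbacked to CV_8U.
```

View pics/crop.png

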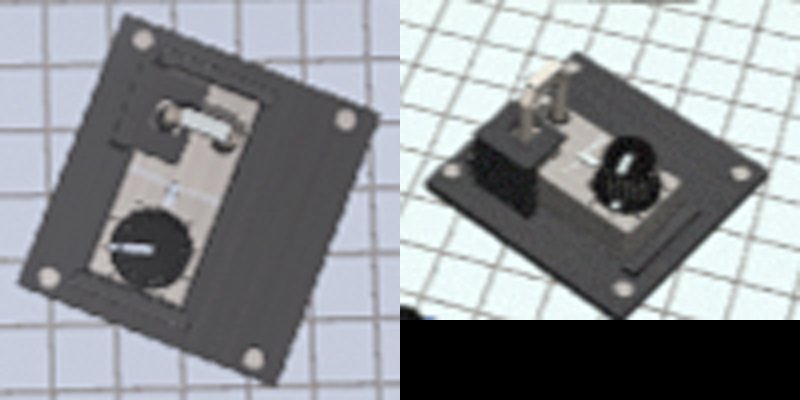

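The crop confirms the steel lock. The knob is at about crop (150,248), its white line pointing left. The open mark is at (172,190) and the crown bar at (205,122). The eye tab and post are on the left, which is lock +y. Now I measure.

```bash
cat > h.py <<'E'
import cv2,numpy as np
from bench import *
def ray(n,uv,z):
    c=calibration(n);R,t=c["R"],c["t"];o=-R.T@t
    d=R.T@np.array([(uv[0]-c["cx"])/c["fx"],(uv[1]-c["cy"])/c["fy"],1]);return o+d*(z-o[2])/d[2]
def tri(a,b):
    P=[]
    for n in("top","side"):
        c=calibration(n);P.append(np.array([[c["fx"],0,c["cx"]],[0,c["fy"],c["cy"]],[0,0,1]])@np.c_[c["R"],c["t"]])
    X=cv2.triangulatePoints(P[0],P[1],np.float64(a),np.float64(b)).ravel();return X[:3]/X[3]
E
python3 - <<'E'
from h import *
T=lambda x,y:(258+(x-1.5)/4,185+(y-1.5)/4); S=lambda x,y:(250+(x-1.5)/4,175+(y-1.5)/4)
B=[ray("top",T(*p),.013)for p in((143,40),(346,120),(48,278),(254,358))]
ax=(B[0]+B[1]-B[2]-B[3])/2; ay=(B[0]+B[2]-B[1]-B[3])/2
yaw=np.arctan2(ax[1],ax[0]);print("bolt spans",np.linalg.norm(ax),np.linalg.norm(ay),"yaw deg",np.degrees(yaw),np.degrees(np.arctan2(ay[1],ay[0]))-90,"ctr",sum(B)/4)
g=cv2.imread("pics/top0.png")
gg=g[185:285,258:358].astype(int);m=gg.min(2)
k=m[50:73,24:50];print(k)
kn=ray("top",T(151,247),.082);cr=ray("top",T(205,121),.109)
u=np.array([np.cos(yaw),np.sin(yaw),0]);v=np.array([-u[1],u[0],0])
print("knob",kn,"crown",cr,"diff in lock",(cr-kn)@u,(cr-kn)@v)
print("side knob",ray("side",S(635,158),.082),"crown",ray("side",S(550,75),.109), "tri crown",tri(T(205,121),S(550,75)),"tri knob",tri(T(151,247),S(632,158)))
mk=ray("top",T(172,191),.05);print("mark",(mk-kn)@u,(mk-kn)@v)
l=ray("top",T(111,246),.082)-ray("top",T(152,247),.082);print("line deg rel",np.degrees(np.arctan2(l@v,l@u)))
E
```

```text
bolt spans 0.15629633825697561 0.13394695176767862 yaw deg -22.941080311148863 -22.562438848522746 ctr [ 0.55696372 -0.09138613  0.013     ]
[[ 59  57  56  49  71 110 122 119 118 113  93 100 120 119 119 117 124 132
  133 126 117 114 115 115 113 113]
 [ 59  57  56  51  87 118 121 120 122 120 112 104  96  94 103  94 110 131
  130 122 115 115 116 115 113 113]
 [ 58  57  54  67 105 122 120 122 107  86  81  70  51  53  60  53  63  81
  107 121 118 116 116 115 114 113]
 [ 57  56  49  78 116 125 124 112  75  42  35  34  31  27  33  33  28  30
   58  89 111 119 117 115 114 113]
 [ 57  55  54  72  88  99  93  66  43  34  34  35  36  29  31  31  31  30
   25  43  71 103 120 115 114 113]
 [ 56  48  71 105 114  92  50  32  33  35  33  33  37  33  34  33  34  33
   30  30  29  69  90  94 105 114]
 [ 55  51  86 122 109  62  35  45  42  33  35  35  37  36  36  35  34  34
   33  29  23  37  59  91 111 115]
 [ 53  66 106 119  82  33  35  43  41  33  37  37  35  34  35  36  35  35
   34  32  28  25  38  90 118 117]
 [ 48  77 115 104  51  36  38  37  37  37  36  37  36  35  35  36  36  35
   34  34  35
[... 1258 characters left out ...]
  38  37  38  34  49  49  44  44  32
   29  56  97 112 104  76  43  56]
 [ 58  58  55  52  53  50  48  52  49  46  41  36  36  42  41  36  41  48
   82 108 118 122 106  69  50  55]
 [ 58  59  57  57  59  56  53  50  49  45  39  46  68  78  82  97 108 107
  114 123 121 118  90  51  54  55]]
knob [ 0.52857295 -0.05803544  0.082     ] crown [ 0.59817442 -0.08828696  0.109     ] diff in lock 0.07588799261667847 -0.0007292582514611754
side knob [ 0.27320811 -0.14064159  0.082     ] crown [ 0.33906432 -0.17102931  0.109     ] tri crown [ 0.47721026 -0.05214851  0.27565877] tri knob [ 0.42021256 -0.02555993  0.24630624]
mark 0.035660424298440616 -0.001224024519509185
line deg rel 110.33101084608249
```

```bash
cat >> h.py <<'E'
from scipy.spatial.transform import Rotation as Ro
def todo(target,yang=None):
    o=get_obs();q=o["eef_rot"];R=Ro.from_quat(np.r_[q[1:],q[0]]).as_matrix();p=o["eef_pos"]
    print("t %.2f"%o["time_s"],"pos",np.round(p,4),"F",np.round(o["wrist_force"],1),"open %.2f grip %.0f"%(o["opening"],o["grasp_force"]),"q6 %.2f"%o["q"][5])
    ya=np.degrees(np.arctan2(R[1,1],R[0,1]))
    rv=np.zeros(3)
    if yang is not None:
        a=np.radians(yang);Y=np.array([np.cos(a),np.sin(a),0]);Z=np.array([0,0,-1.]);G=np.c_[np.cross(Y,Z),Y,Z]
        rv=Ro.from_matrix(R.T@G).as_rotvec()
    print("yang %.1f tilt %.2f | shift mm in tool"%(ya,np.degrees(np.arccos(-R[2,2]))),np.round(R.T@(np.array(target)-p)*1e3,1),"rotvec",np.round(rv,3))
E
python3 - <<'E'
from h import *
T=lambda x,y:(258+(x-1.5)/4,185+(y-1.5)/4); S=lambda x,y:(250+(x-1.5)/4,175+(y-1.5)/4)
print("side knob",ray("side",S(235,158),.082),"crown",ray("side",S(150,75),.109), "tri crown",tri(T(205,121),S(150,75)),"tri knob",tri(T(151,247),S(235,158)))
todo([.528,-.058,.15],85.3)
E
```

```text
side knob [ 0.52341918 -0.05756327  0.082     ] crown [ 0.59227279 -0.08722871  0.109     ] tri crown [ 0.59587737 -0.08914605  0.10617121] tri knob [ 0.52632679 -0.05867695  0.07987212]
t 0.10 pos [0.2584 0.5131 0.2305] F [ 0.1 -0.3  0.2] open 1.00 grip 0 q6 -0.21
yang 63.3 tilt 0.09 | shift mm in tool [-497.7 -388.6   80.9] rotvec [-0.002 -0.001 -0.385]
```

Emit:
{"name": "servo_tool", "arguments": {
  "commands": "0 0 0 -45 -35 0 1;0 0 0 -45 -35 0 1;0 0 0 -45 -35 0 1;0 0 0 -45 -35 0 1;0 0 0 -45 -35 0 1"
}}

```text
time_s: 0.72
eef_pos: [0.3812, 0.2543, 0.2311]
eef_rot: [-0.0, 0.231, 0.973, -0.0]
wrist_force: [0.4, 0.1, 0.3]
opening: 1.003
grasp_force: 0.0
```

Emit:
{"name": "servo_tool", "arguments": {
  "commands": "0 0 0 -45 -35 0 1;0 0 0 -45 -35 0 1;0 0 0 -45 -35 0 1;0 0 0 -45 -35 0 1;0 0 0 -45 -35 0 1"
}}

```text
time_s: 1.35
eef_pos: [0.5034, -0.0033, 0.2311]
eef_rot: [-0.0, 0.231, 0.973, 0.0]
wrist_force: [1.0, -0.8, 0.4]
opening: 0.998
grasp_force: 0.0
```

Emit:
{"name": "servo_tool", "arguments": {
  "commands": "0 0 0 -48 -38 0 1;0 0 -0.18 0 0 30 1;0 0 -0.18 0 0 30 1;0 0 0 0 0 0 1"
}}

```text
time_s: 1.85
eef_pos: [0.5267, -0.0566, 0.1685]
eef_rot: [-0.003, 0.054, 0.999, 0.001]
wrist_force: [0.3, -0.7, 0.6]
opening: 1.004
grasp_force: 0.0
```

```bash
python3 - <<'E'
from h import *
todo([.528,-.058,.052],85.3)
E
```

```text
t 1.85 pos [ 0.5267 -0.0566  0.1685] F [ 0.3 -0.7  0.6] open 1.00 grip 0 q6 -1.79
yang 83.8 tilt 0.37 | shift mm in tool [ -2.2  -1.4 116.5] rotvec [ 0.001 -0.006 -0.027]
```

Emit:
{"name": "servo_tool", "arguments": {
  "commands": "0 -0.006 -0.027 -1 -1 40 1;0 0 0 0 0 40 1;0 0 0 0 0 26 1;0 0 0 0 0 10 1;0 0 0 0 0 0 1"
}}

```text
time_s: 2.48
eef_pos: [0.5307, -0.0582, 0.0559]
eef_rot: [0.003, 0.041, 0.999, -0.0]
wrist_force: [-0.2, -0.6, 0.1]
opening: 0.999
grasp_force: 0.0
```

Emit:
{"name": "servo_tool", "arguments": {
  "commands": "0 0 0 0 0 0 0;0 0 0 0 0 0 0;0 0 0 0 0 0 0;0 0 0 0 0 0 0;0 0 0 0 0 0 0"
}}

```text
time_s: 3.1
eef_pos: [0.5308, -0.0584, 0.0564]
eef_rot: [0.004, 0.04, 0.999, -0.0]
wrist_force: [-0.8, 0.5, 5.7]
opening: 0.402
grasp_force: 59.4
```

```bash
python3 - <<'E'
from h import *
todo([.5265,-.058,.052],-22.7)
E
```

```text
t 3.10 pos [ 0.5308 -0.0584  0.0564] F [-0.8  0.5  5.7] open 0.40 grip 59 q6 -1.82
yang 85.4 tilt 0.42 | shift mm in tool [4.4 0.1 4.4] rotvec [0.007 0.005 1.887]
```

Emit:
{"name": "servo_tool", "arguments": {
  "commands": "0 0 0 0 0 0 0.6;0 0 0 0 0 0 0.6;0.007 0.005 0 3 0 1.5 0.6;0 0 0 0 0 0 0.6"
}}

```text
time_s: 3.6
eef_pos: [0.5268, -0.0578, 0.0534]
eef_rot: [-0.0, 0.04, 0.999, -0.004]
wrist_force: [0.1, -0.7, -0.6]
opening: 0.597
grasp_force: 0.0
```

Emit:
{"name": "servo_tool", "arguments": {
  "commands": "0 0 0 0 0 0 0;0 0 0 0 0 0 0;0 0 0 0 0 0 0;0 0 0 0 0 0 0"
}}

```text
time_s: 4.1
eef_pos: [0.5273, -0.058, 0.054]
eef_rot: [0.0, 0.04, 0.999, -0.004]
wrist_force: [-1.6, -0.1, 4.7]
opening: 0.402
grasp_force: 60.1
```

```bash
python3 - <<'E'
from h import *
todo([.5275,-.058,.054],-22.7);print(get_obs()["torque"])
E
```

```text
t 4.10 pos [ 0.5273 -0.058   0.054 ] F [-1.6 -0.1  4.7] open 0.40 grip 60 q6 -1.82
yang 85.4 tilt 0.41 | shift mm in tool [-0.2  0.  -0. ] rotvec [-0.004  0.007  1.887]
[ 0.1317239   0.2872717  -0.10827448]
```

Turning clockwise by 108° in steps of about 9°, and watching force and torque.

Emit:
{"name": "servo_tool", "arguments": {
  "commands": "0 0 0.157 0 0 0 0;0 0 0.157 0 0 0 0;0 0 0.157 0 0 0 0;0 0 0.157 0 0 0 0"
}}

```text
time_s: 4.6
eef_pos: [0.5273, -0.0583, 0.054]
eef_rot: [0.002, 0.349, 0.937, -0.003]
wrist_force: [-1.5, 0.1, 3.2]
opening: 0.399
grasp_force: 59.8
```

Emit:
{"name": "servo_tool", "arguments": {
  "commands": "0 0 0.157 0 0 0 0;0 0 0.157 0 0 0 0;0 0 0.157 0 0 0 0;0 0 0.157 0 0 0 0"
}}

```text
time_s: 5.1
eef_pos: [0.5272, -0.0582, 0.054]
eef_rot: [0.002, 0.621, 0.784, -0.003]
wrist_force: [-2.6, -0.6, 4.4]
opening: 0.402
grasp_force: 60.0
```

Emit:
{"name": "servo_tool", "arguments": {
  "commands": "0 0 0.157 0 0 0 0;0 0 0.157 0 0 0 0;0 0 0.157 0 0 0 0;0 0 0.16 0 0 0 0;0 0 0 0 0 0 0"
}}

```text
time_s: 5.72
eef_pos: [0.5271, -0.0579, 0.0539]
eef_rot: [0.003, 0.833, 0.553, -0.002]
wrist_force: [-2.0, -0.2, 5.1]
opening: 0.403
grasp_force: 60.1
```

```bash
python3 - <<'E'
from h import *
todo([.5275,-.058,.054],-22.7);print(get_obs()["torque"])
E
```

```text
t 5.72 pos [ 0.5271 -0.0579  0.0539] F [-2.  -0.2  5.1] open 0.40 grip 60 q6 0.07
yang -22.8 tilt 0.40 | shift mm in tool [ 0.1  0.4 -0.1] rotvec [ 0.003  0.006 -0.002]
[ 0.17127058  0.43007958 -0.07036084]
```

Emit:
{"name": "servo_tool", "arguments": {
  "commands": "0 0 0 0 0 0 0.55;0 0 0 0 0 0 0.55;0 0 0 0 0 -20 0.55;0 0 0 0 0 -40 0.55;0 0 0 0 0 -40 0.55"
}}

```text
time_s: 6.35
eef_pos: [0.5269, -0.0572, 0.1544]
eef_rot: [0.003, 0.832, 0.554, -0.002]
wrist_force: [0.4, -0.6, -0.7]
opening: 0.549
grasp_force: 0.0
```

Emit:
{"name": "servo_tool", "arguments": {
  "commands": "0.003 0.006 0 0 50 0 0.45;0 0 0 0 25 0 0.45;0 0 0 0 0 0 0.45"
}}

```text
time_s: 6.72
eef_pos: [0.5974, -0.087, 0.1537]
eef_rot: [0.0, 0.833, 0.554, 0.0]
wrist_force: [0.3, 0.4, -1.0]
opening: 0.45
grasp_force: 0.0
```

```bash
python3 - <<'E'
from h import *
todo([.596,-.088,.083],-22.7)
a=camera("top")[185:285,258:358];b=camera("side")[175:255,250:350]
a=cv2.resize(a,(400,400),interpolation=cv2.INTER_CUBIC);b=cv2.resize(b,(400,320),interpolation=cv2.INTER_CUBIC)
b=cv2.copyMakeBorder(b,0,80,0,0,cv2.BORDER_CONSTANT)
cv2.imwrite("pics/crop2.png",cv2.convertScaleAbs(np.hstack([a,b]),alpha=1.5))
E
```

```text
t 6.72 pos [ 0.5974 -0.087   0.1537] F [ 0.3  0.4 -1. ] open 0.45 grip 0 q6 0.06
yang -22.7 tilt 0.05 | shift mm in tool [-1.5 -0.9 70.7] rotvec [ 0.001  0.    -0.   ]
```

View pics/crop2.png

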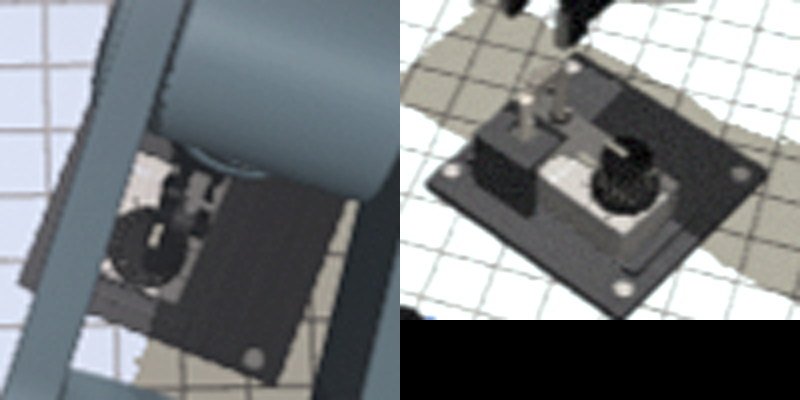

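The dial line now points from (150,247) to (157,225), along lock +x at the open mark. The side view agrees, with the line at about (618,147) aimed at the shackle. Next I grip the crown.

Emit:
{"name": "servo_tool", "arguments": {
  "commands": "0 0 0 -1.5 -1 30 0.45;0 0 0 0 0 30 0.45;0 0 0 0 0 11 0.45;0 0 0 0 0 0 0.45"
}}

```text
time_s: 7.32
eef_pos: [0.594, -0.0868, 0.0824]
eef_rot: [-0.001, 0.832, 0.554, -0.001]
wrist_force: [-0.2, -0.5, 1.0]
opening: 0.447
grasp_force: 0.0
```

Emit:
{"name": "servo_tool", "arguments": {
  "commands": "0 0 0 0 0 0 0;0 0 0 0 0 0 0;0 0 0 0 0 0 0;0 0 0 0 0 0 0"
}}

```text
time_s: 7.82
eef_pos: [0.596, -0.0875, 0.0845]
eef_rot: [0.001, 0.832, 0.554, 0.001]
wrist_force: [-0.7, 0.6, 6.1]
opening: 0.102
grasp_force: 61.3
```

```bash
python3 - <<'E'
from h import *
todo([.596,-.088,.083],-22.7)
cv2.imwrite("pics/s3.png",cv2.resize(camera("side")[165:255,250:350],(600,540),interpolation=cv2.INTER_CUBIC))
E
```

```text
t 7.83 pos [ 0.596  -0.0875  0.0845] F [-0.7  0.6  6.1] open 0.10 grip 61 q6 0.05
yang -22.7 tilt 0.16 | shift mm in tool [-0.4  0.2  1.5] rotvec [0.003 0.    0.   ]
```

View pics/s3.png

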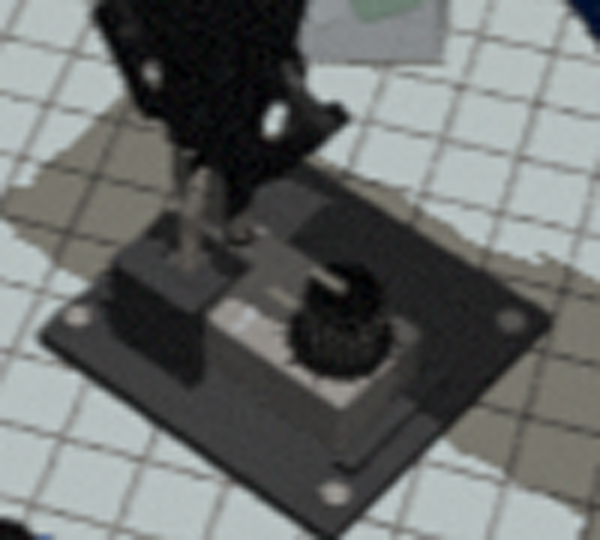

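The fingers hold the crown at about (210,190), and the dial line at (325,277) aims at the mark at (280,298). Pulling up.

Emit:
{"name": "servo_tool", "arguments": {
  "commands": "0 0 0 0 0 -4 0;0 0 0 0 0 -4 0;0 0 0 0 0 0 0"
}}

```text
time_s: 8.25
eef_pos: [0.5948, -0.0872, 0.0912]
eef_rot: [0.0, 0.832, 0.554, -0.0]
wrist_force: [-0.6, 0.3, 0.5]
opening: 0.105
grasp_force: 60.6
```

Emit:
{"name": "servo_tool", "arguments": {
  "commands": "0 0 0 0 0 -5 0;0 0 0 0 0 -5 0;0 0 0 0 0 -5 0;0 0 0 0 0 -5 0;0 0 0 0 0 0 0"
}}

```text
time_s: 8.88
eef_pos: [0.595, -0.0872, 0.1116]
eef_rot: [0.0, 0.832, 0.554, 0.0]
wrist_force: [-1.1, -0.6, 0.5]
opening: 0.101
grasp_force: 60.6
```

```bash
python3 - <<'E'
from h import *
todo([.596,-.0875,.117],-22.7)
E
```

```text
t 8.88 pos [ 0.595  -0.0872  0.1116] F [-1.1 -0.6  0.5] open 0.10 grip 61 q6 0.05
yang -22.7 tilt 0.04 | shift mm in tool [ 0.1  1.  -5.4] rotvec [0.001 0.    0.   ]
```

Emit:
{"name": "servo_tool", "arguments": {
  "commands": "0 0 0 0 0 -3 0;0 0 0 0 0 -3 0;0 0 0 0 0 0 0;0 0 0 0 0 0 0"
}}

```text
time_s: 9.38
eef_pos: [0.595, -0.0873, 0.1168]
eef_rot: [0.0, 0.832, 0.554, -0.0]
wrist_force: [0.9, 0.9, -4.2]
opening: 0.101
grasp_force: 60.0
```

Emit:
{"name": "servo_tool", "arguments": {
  "commands": "0 0 0 0 0 -2.5 0;0 0 0 0 0 -2.5 0;0 0 0 0 0 0 0;0 0 0 0 0 0 0"
}}

```text
time_s: 9.88
eef_pos: [0.5948, -0.0872, 0.1219]
eef_rot: [0.0, 0.832, 0.554, -0.0]
wrist_force: [0.7, -0.2, -5.6]
opening: 0.106
grasp_force: 59.7
```

```bash
python3 - <<'E'
from h import *
u=np.array([np.cos(np.radians(-22.7)),np.sin(np.radians(-22.7)),0]);v=np.array([-u[1],u[0],0])
todo(get_obs()["eef_pos"]-.08*v,-22.7);print(get_obs()["torque"])
cv2.imwrite("pics/s4.png",cv2.resize(camera("side")[145:245,250:350],(600,600),interpolation=cv2.INTER_CUBIC))
E
```

```text
t 9.88 pos [ 0.5948 -0.0872  0.1219] F [ 0.7 -0.2 -5.6] open 0.11 grip 60 q6 0.05
yang -22.7 tilt 0.03 | shift mm in tool [-80.  -0.   0.] rotvec [0. 0. 0.]
[-0.00259741 -0.08048055  0.02823997]
```

View pics/s4.png

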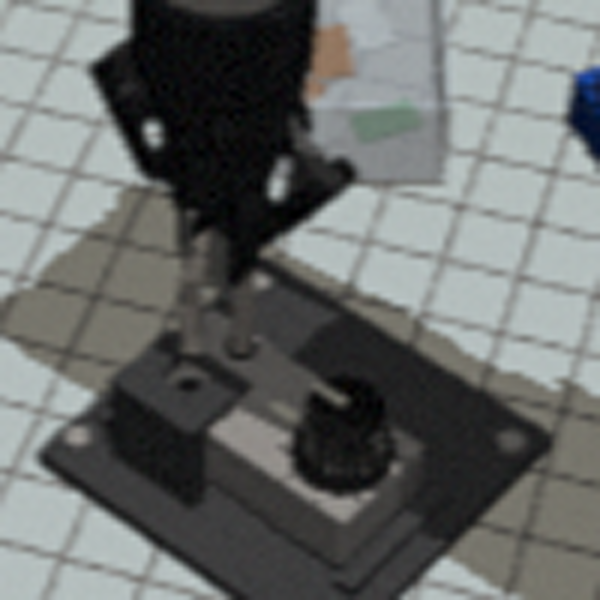

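The free leg is clear: the empty eye hole shows at (188,383), and the lock hangs level with 5.6 N on the wrist. Drawing it along lock −y, which is tool −x.

Emit:
{"name": "servo_tool", "arguments": {
  "commands": "0 0 0 -5 0 0 0;0 0 0 -10 0 0 0;0 0 0 -10 0 0 0;0 0 0 -10 0 0 0;0 0 0 -8 0 0 0"
}}

```text
time_s: 10.55
eef_pos: [0.578, -0.1278, 0.122]
eef_rot: [0.0, 0.833, 0.554, -0.0]
wrist_force: [0.3, -0.0, -5.6]
opening: 0.103
grasp_force: 59.7
```

Emit:
{"name": "servo_tool", "arguments": {
  "commands": "0 0 0 -5 0 0 0;0 0 0 0 0 0 0;0 0 0 0 0 0 0;0 0 0 0 0 -5 0;0 0 0 0 0 -5 0"
}}

```text
time_s: 11.18
eef_pos: [0.5765, -0.1313, 0.1324]
eef_rot: [0.0, 0.832, 0.554, -0.0]
wrist_force: [-0.7, 0.5, -5.4]
opening: 0.107
grasp_force: 59.7
```

```bash
python3 - <<'E'
from h import *
todo([.5763,-.1315,.232],-22.7);print(get_obs()["torque"])
E
```

```text
t 11.18 pos [ 0.5765 -0.1313  0.1324] F [-0.7  0.5 -5.4] open 0.11 grip 60 q6 -0.03
yang -22.7 tilt 0.03 | shift mm in tool [ -0.3  -0.1 -99.6] rotvec [0.    0.    0.001]
[-0.05986046 -0.19933073  0.00459306]
```

Emit:
{"name": "servo_tool", "arguments": {
  "commands": "0 0 0 0 0 -10 0;0 0 0 0 0 -20 0;0 0 0 0 0 -20 0;0 0 0 0 0 -20 0;0 0 0 0 0 -15 0"
}}

```text
time_s: 11.8
eef_pos: [0.5768, -0.1316, 0.2187]
eef_rot: [0.001, 0.832, 0.554, 0.0]
wrist_force: [0.3, 0.7, -5.4]
opening: 0.103
grasp_force: 59.7
```

Emit:
{"name": "servo_tool", "arguments": {
  "commands": "0 0 0 0 0 -10 0;0 0 0 0 0 -5 0;0 0 0 0 0 0 0;0 0 0 0 0 0 0;0 0 0 0 0 0 0"
}}

```text
time_s: 12.42
eef_pos: [0.576, -0.1313, 0.2312]
eef_rot: [-0.0, 0.832, 0.554, -0.0]
wrist_force: [0.6, -0.7, -5.2]
opening: 0.1
grasp_force: 59.7
```

```bash
python3 - <<'E'
from h import *
todo([.5763,-.1315,.232],-22.7);print(get_obs()["torque"])
cv2.imwrite("pics/s5.png",camera("side"))
E
```

```text
t 12.43 pos [ 0.576  -0.1313  0.2312] F [ 0.6 -0.7 -5.2] open 0.10 grip 60 q6 -0.03
yang -22.7 tilt 0.07 | shift mm in tool [-0.1  0.3 -0.8] rotvec [-0.001  0.     0.   ]
[ 0.03229013 -0.13893816  0.02524783]
```

View pics/s5.png

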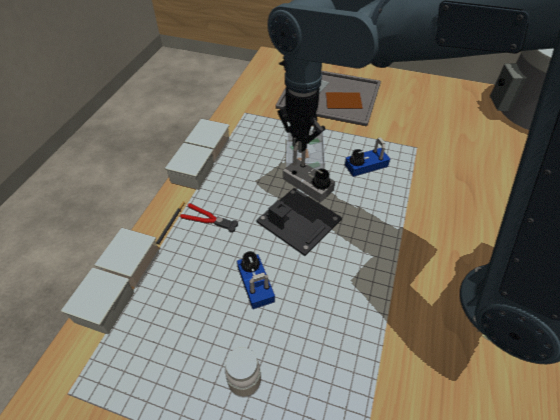

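The lock hangs level from its open shackle at about (310,178), above the empty bracket at (300,220). The jar, bin and nippers have not moved.

```bash
python3 -c "
from bench import *
print(hand_in())"
```

```text
the job is handed in; nothing more can be done
None
```

I handed the job in at 12.4 s; no verdict came back. The dial line was at the open mark and the shackle open, and the lock was held roughly level about 115 mm above the bracket's base plate, with the jar, bin and nippers left where they were.

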